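# Shut and bar the findings chest

## Robot

A 6-joint arm with a two-finger parallel gripper is mounted at the origin on the work surface. World frame = base frame: x ahead of the robot, y to its left, z up, the work surface at z = 0. Lengths are in m, angles in rad, forces in N, time in s.
With the tool pointing down it reaches from about 0.35 to 0.85 m from the base axis. Payload 8.1 kg.
Tool frame: the origin (TCP) lies on the centre line of the jaws, within the pads' length; the fingertips stand robot.tip_extent ahead of it and the grasp point (between the pads) lies 11 mm behind it (robot.tip_extent is the distance from the TCP to the fingertips, in m); y points along the fingers, z is the direction in which the jaws open and shut, and the axes are right-handed (so a half turn about y gives the same grasp; the last joint's range is limited). The gripper opens to 93 mm and grips with 3 to 60 N. Pads are 15 mm wide; open, the fingers measure 128 mm over their backs; the gripper's body (75 mm by 188 mm) begins 65 mm behind the grasp point.
Start: joints at [1.149, 0.13, 1.488, -0, 1.523, -0.085], TCP at [0.198, 0.566, 0.187] pointing down, gripper open.
Joint ranges: [-2.96, 2.96], [-0.89, 2.26], [0.02, 2.5], [-1.34, 4.48], [0, 2.73], [-2.66, 2.66]. Speed limits (rad/s): [2.39, 2.39, 2.79, 3.14, 3.14, 3.14].

## Interface

Orientations are given as a rotation vector (axis times angle).
In Python, from plant import monitor, optics, robot gives the robot as it stands.
- The arm moves only by the shell command python3 -m inch 'ROWS' [OPENING] [FORCE]. ROWS is JSON, a list that holds one entry, the list of rows, each a list of 6 numbers: the shift along the tool's x, y, z in mm, then the turn, a rotation vector about the tool's x, y, z in rad. A call has 1 to 8 rows; each row shifts and turns the commanded pose from where the row before left it, along the tool's axes as they then stand; what a row does not reach is not made up. A row lasts 1/8 s, in which the tool goes at most 62.5 mm and 10.7 degrees, less where a joint would pass 70% of its speed; a pose out of reach is approached as far as the arm can. A call is refused whole if a number of a shift passes 62.5 or a number of a turn 0.188, either way. A call with a gripper value outside its range is refused whole. OPENING is the finger opening in mm, from 0 to 93, set as the call begins (- or left out, the last holds). The fingers move at their own pace and stop on an object; FORCE is the grip in N (left out, the last holds). Time passes only in rows, so rows that do not move let the fingers close. It gives the time, the measured TCP pose, the force and the opening at its end, in the units of the state.
- monitor.read_state(): the state, without advancing time (a new reading comes with each control period).
- optics.read_camera(name): name is "scene" or "side" or "wrist"; returns a dict with "image" (480x640x3 uint8, blue, green, red), "fx", "fy", "cx", "cy" (pixels), "rvec" (rotation vector, rad) and "tvec" (3), from world to camera coordinates, as OpenCV has them. Camera axes: x right, y down, z forward; pixel columns grow to the right and rows downward; lengths in m; the calibration is good to about 2 mm. A picture is of the moment at which its call begins. There is no depth.
- robot.close_job(): hands the job in, once; it reports no verdict.
The state is a dict: "t": time; "q": joint angles; "dq": joint speeds; "joint_torque": joint torques, N m; "tool_pos": TCP position; "orientation": TCP orientation; "force": force on the tool from outside, world axes, zero at the start; "wrist_torque": the same for the moment, N m; "opening": finger opening in m.
Only numpy, scipy, OpenCV 4.12 (cv2) and the standard library are available. Lean on these libraries where they do the work, as an engineer would, in place of code of your own. Each camera call takes 0.05 s, during which the arm holds its last target.

## Task

Close up the jeweller's small wooden chest for the night: with your fingertips push both of its open drawers fully home, then push the steel lock bar on its top (it has an upright tab) all the way across to the chest's left, as seen from the robot, so that its tongues stand in front of the drawers. Only push: the drawers must not be lifted or drawn out, and the things standing on and around the chest stay where they are. Finish with the hand clear of everything.

Things in the scene. Friction and masses are not known exactly. Their poses are not given: they have to be found in the camera images.
- chest: fixed wooden chest, 150 deep (x), 268 wide (y), 64 high, two bays side by side. Origin: centre of its underside, on the bench. x points from its front to its back, y to its left, z up; its open front face is at x = -75 mm, facing roughly the robot. Three uprights 20 mm wide at y = -124, 0, +124 mm; bays centred at y = +62 and -62 mm; floor and top boards 8 mm thick; back stop at x = +63 mm
- drawer_left: loose open-topped wooden drawer, 138 long (x) by 100 wide (y) by 44 high, about 0.35 kg, in the left bay (chest y = +62 mm), small brass cups in it. It slides on the chest's floor (a few N of friction, 2 mm play each side) and starts 25 to 60 mm out towards the robot. Origin: centre of its underside, axes as the chest's. Fully home its origin is at chest x = -6 mm and its front board is flush with the chest's front face
- drawer_right: the same drawer in the right bay (chest y = -62 mm), small brass domes in it; starts 25 to 60 mm out, independently of the other. Fully home its origin is at chest x = -6 mm
- drawer_left_lip (a point): centre of the front face of the left drawer's brass pull, a solid strip 36 wide by 10 high that sticks out 12 mm from the middle of the drawer's front, its middle 38 mm above the bench; a flat place to push (towards chest +x). Fully home this point is at chest x = -87 mm
- drawer_right_lip (a point): the same point on the right drawer
- tab (a point): centre of the top of the lock bar's tab: a solid upright steel block 16 (chest x) by 14 (chest y) by 26 high, its top 95.5 mm above the bench (the bar itself, 5 mm thick, lies on the chest's top at 64 mm). At chest x = -61 mm; chest y = -15 mm when unlocked, +15 mm when locked. Push on its side that faces chest -y (the robot's right), towards chest +y
- lock_bar (a joint): travel of the lock bar along chest +y: 0 unlocked (start) to 0.030 m locked (end stop); takes about 2 N, stays where left. Its two steel tongues, 12 mm wide, hang 4 mm before the chest's front face down to 41 mm above the bench: before the right and middle uprights when unlocked (drawers pass), before the drawers' fronts when locked. They jam on a drawer that is not home
- domes: bystander on the chest's top, towards its back: stack of brass domes, 48 diameter, 26 high; origin under its centre
- ring: bystander on the chest's top, towards its back: brass finger ring lying flat, 25 diameter, 6 high; origin under its centre
- jar: bystander on the bench beside the chest: closed amber jar, 52 diameter, 75 high; origin under its centre
- mandrel: bystander on the bench beside the chest (on the other side from the jar): steel ring cone on a 60 diameter foot, 97 high; origin under its centre
- bezel_cup: bystander on the bench in front of the chest, before its middle upright, about 110 mm from the front face: brass cup, 32 diameter, 24 high; origin under its centre
- hammer: bystander lying on the bench to the right, nearer the robot: hammer 220 long
- soldering_block: bystander on the bench to the left, nearer the robot: pale block 100 by 70 by 30 high with a ring on it; origin under its centre
Things that resemble listed ones, but are neither listed nor needed, are in the scene too. Leave any turquoise look-alike of the drawer_left alone. Leave any turquoise look-alike of the drawer_right alone.

How it is judged:
On the way, in this order (a step that is already met when the one before it is completed fails the run):
1. both drawers are fully home in their bays (x of each of drawer_left, drawer_right in the frame of chest above -0.01 m and z of each of drawer_left, drawer_right in the frame of chest below 0.014 m), for 0.2 s.
2. the lock bar has been pushed across, with the drawers still home (all of step 1 and value of joint lock_bar above 0.026 m), for 0.2 s.
At the end, for the whole second after the job is handed in: both drawers home in their bays (within 4 mm of flush), at rest, and the lock bar pushed across to within 4 mm of its stop (all of step 2 and linear speed of each of drawer_left, drawer_right below 0.02 m/s); the robot touches nothing.
It fails at once if a drawer is lifted, tipped or drawn out of the chest (z of any of drawer_left, drawer_right in the frame of chest above 0.018 m or angle between any of drawer_left, drawer_right's own z axis and vertical above 0.15 rad or x of any of drawer_left, drawer_right in the frame of chest below -0.085 m).
It fails at once if the chest or a drawer is pushed with the arm or the gripper's body instead of the fingers (contact force between the arm and chest above 5 N or contact force between the arm and drawer_left above 5 N or contact force between the arm and drawer_right above 5 N).
It fails at once if a bystander is carried off or shoved more than 20 mm (distance of any of domes, ring, jar, mandrel, bezel_cup, hammer, soldering_block from where it was at the start of the episode above 0.02 m).
It fails at once if a bystander is knocked over (angle between any of domes, jar, mandrel, bezel_cup's own z axis and vertical above 0.5 rad).
It also fails if it takes over 51 s, if anything falls off the work surface, if the arm or the gripper's body presses on something with over 40 N, if the wrist force passes 120 N, or if a joint passes its speed limit or range.

## Working session

There is one attempt and no reset: what is moved stays moved. The work goes in short steps, Python scripts to look and compute and a shell command to move; the robot and the scene stay as the last step left them, time stands still between calls to the robot, and variables do not carry over. Pictures are saved under pics/ and viewed, and the job is handed in when it is done.

```bash
ls; mkdir -p pics; python3 - <<'E'
from plant import monitor, optics, robot
import cv2
s=monitor.read_state(); print(s, robot.tip_extent)
for n in("scene","side","wrist"):
    c=optics.read_camera(n); cv2.imwrite(f"pics/{n}0.png",c["image"]); print(n,{k:v for k,v in c.items() if k!="image"})
E
```

```text
pics
{'t': 0.0, 'q': array([ 1.14862202e+00,  1.31166770e-01,  1.48929611e+00, -6.04591117e-06,
        1.52298133e+00, -8.53782499e-02]), 'dq': array([ 0.00059191,  0.00023004, -0.00133746,  0.00012667, -0.00117438,
       -0.00087124]), 'joint_torque': array([-2.39341534e-04, -5.59827948e+01, -4.91776299e+01,  7.68250669e-02,
        3.48919106e-02, -1.35626874e-04]), 'tool_pos': array([0.19798747, 0.56572216, 0.18557491]), 'orientation': array([-1.55638752,  0.26471974, -0.26399576]), 'force': array([ 0.12944111,  0.4361456 , -0.94667616]), 'wrist_torque': array([ 0.00170168, -0.01494657,  0.01245353]), 'opening': 0.09285636988408477} 0.008
scene {'fx': 498.121194592791, 'fy': 498.121194592791, 'cx': 318.8890194212324, 'cy': 243.01082471374144, 'rvec': array([ 0.83087091,  2.69205466, -0.89310239]), 'tvec': array([ 0.41040912, -0.1698409 ,  1.59688395])}
side {'fx': 460.8806471918203, 'fy': 460.8806471918203, 'cx': 320.7246109428072, 'cy': 236.78574589203348, 'rvec': array([ 2.37125012, -0.82887306,  0.25405623]), 'tvec': array([-0.36779875,  0.28473173,  0.8760393 ])}
wrist {'fx': 334.51483549853145, 'fy': 334.51483549853145, 'cx': 320.254567652163, 'cy': 236.9319244598532, 'rvec': array([-2.35336528, -1.6704635 , -0.25092138]), 'tvec': array([-0.59995803, -0.03507481,  0.39036059])}
```

View pics/scene0.png

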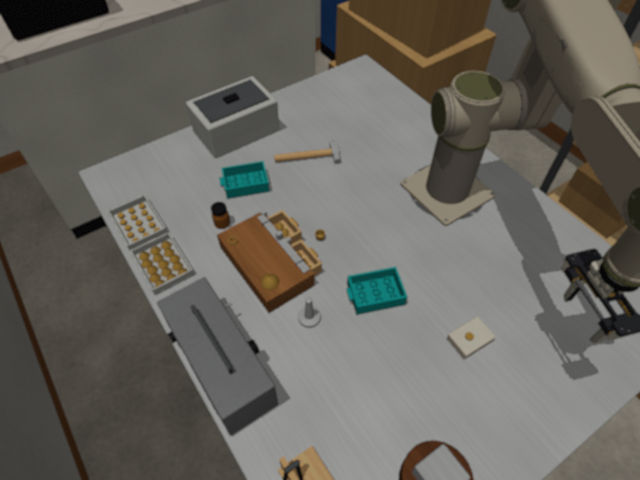

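View pics/side0.png

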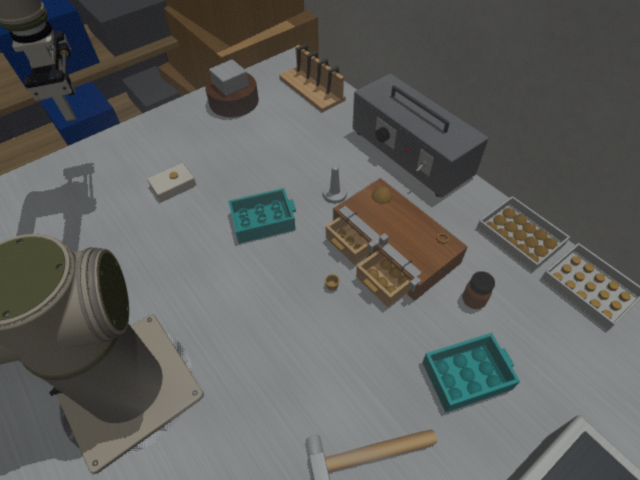

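View pics/wrist0.png

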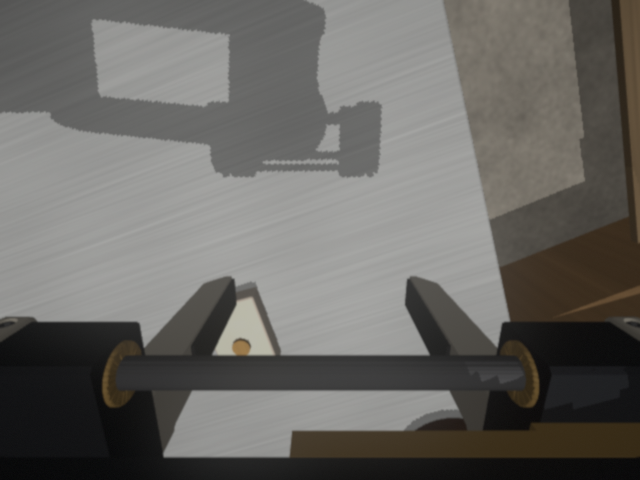

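The side view shows the wooden chest at about (400,240), with two wooden drawers open towards the robot at (348,240) left and (384,278) right. The turquoise trays at (262,215) and (470,370) stand loose on the bench, so they are the look-alikes. I'll confirm this with enlarged crops.

```bash
python3 - <<'E'
import cv2
a=cv2.imread("pics/side0.png")[165:315,310:510]; cv2.imwrite("pics/side0c.png",cv2.resize(a,None,fx=4,fy=4,interpolation=cv2.INTER_CUBIC))
a=cv2.imread("pics/scene0.png")[190:340,200:360]; cv2.imwrite("pics/scene0c.png",cv2.resize(a,None,fx=4,fy=4,interpolation=cv2.INTER_CUBIC))
E
```

```text
(no output)
```

View pics/side0c.png

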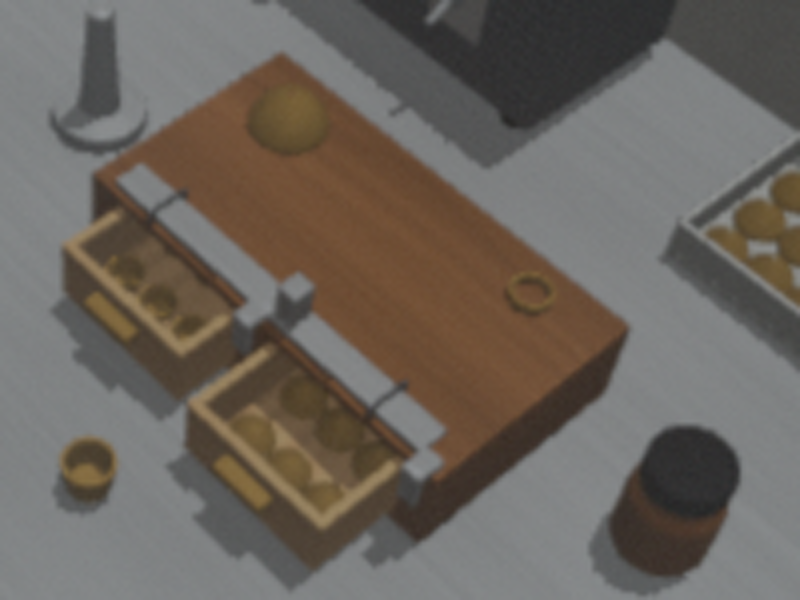

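View pics/scene0c.png

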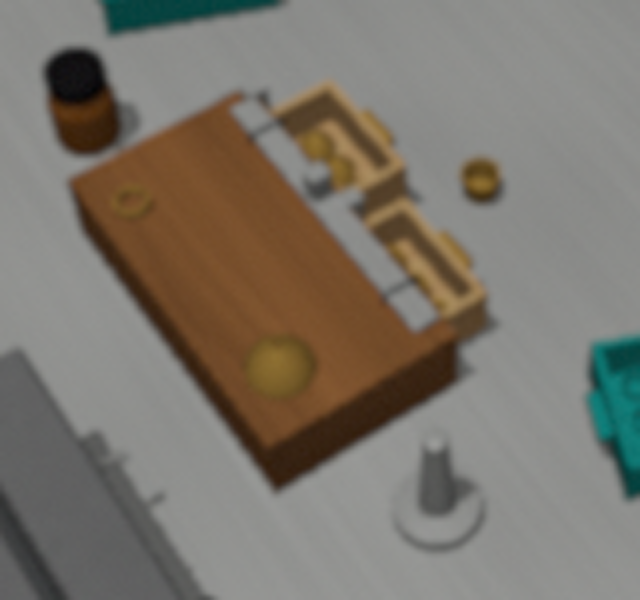

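```bash
cat > geo.py <<'E'
import numpy as np, cv2
from scipy.optimize import least_squares
from plant import optics
def fit(P):
    # P: list of (cam, kind, (x,y,z), (u,v)); kind c chest,l,r drawers (x relative to drawer origin)
    cams={n:optics.read_camera(n) for n in("scene","side")}
    def proj(p,n):
        c=cams[n];K=np.array([[c['fx'],0,c['cx']],[0,c['fy'],c['cy']],[0,0,1]])
        return cv2.projectPoints(np.array([p],float),c['rvec'],c['tvec'],K,None)[0].ravel()
    def w(s,k,p):
        x,y,z=p
        if k=='l': x,y,z=x+s[3],y+.062,z+.008
        if k=='r': x,y,z=x+s[4],y-.062,z+.008
        c,sn=np.cos(s[2]),np.sin(s[2])
        return [s[0]+c*x-sn*y,s[1]+sn*x+c*y,z]
    f=lambda s:np.concatenate([proj(w(s,k,p),n)-uv for n,k,p,uv in P])
    r=least_squares(f,[.6,0,0,-.04,-.04],loss='soft_l1')
    return r.x,f(r.x).reshape(-1,2),w,proj
E
cat > p0.py <<'E'
F,B,L,R,T=-.075,.075,.134,-.134,.064
A=lambda x,y:(310+x/4,165+y/4)
S=lambda x,y:(200+x/4,190+y/4)
P=[("side",'c',(B,L,T),A(282,53)),("side",'c',(B,R,T),A(629,325)),("side",'c',(F,L,T),A(95,175)),
("side",'c',(F,R,0),A(418,540)),("side",'c',(B,R,0),A(603,397)),("side",'c',(-.061,-.015,.0955),A(296,283)),
("scene",'c',(F,R,T),S(240,95)),("scene",'c',(B,R,T),S(72,182)),("scene",'c',(B,L,T),S(275,447)),("scene",'c',(F,L,T),S(455,340)),
("scene",'c',(B,L,0),S(278,490)),("scene",'c',(F,L,0),S(458,378)),("scene",'c',(-.061,-.015,.0955),S(318,176)),
("side",'l',(-.069,.05,.044),A(65,245)),("side",'l',(-.069,-.05,.044),A(183,350)),("side",'l',(-.081,0,.03),A(110,315)),
("side",'r',(-.069,.05,.044),A(190,405)),("side",'r',(-.069,-.05,.044),A(320,527)),("side",'r',(-.081,0,.03),A(243,483)),
("scene",'l',(-.069,.05,.044),S(485,300)),("scene",'r',(-.069,.05,.044),S(403,165)),("scene",'r',(-.069,-.05,.044),S(330,85))]
E
python3 - <<'E'
from geo import *;from p0 import *
s,r,w,proj=fit(P);print(s.round(4));print(r.round(1).tolist())
for n,k,p in[("lipL",'l',(-.081,0,.03)),("lipR",'r',(-.081,0,.03)),("tab",'c',(-.061,-.015,.0955))]:print(n,np.round(w(s,k,p),4))
E
```

```text
[ 0.6284 -0.0731  0.022  -0.0426 -0.0612]
[[-0.4, -1.3], [0.6, -0.4], [-1.2, -1.2], [-0.1, 0.6], [0.3, -1.7], [-0.1, -0.0], [2.0, -3.1], [-1.2, -1.3], [-1.6, -0.4], [1.1, -2.1], [-0.4, 0.9], [0.5, 1.0], [-0.1, -1.8], [0.3, -1.6], [0.6, -0.1], [-0.6, 1.1], [-0.1, -2.0], [1.0, -0.8], [-1.7, 0.7], [-0.2, -1.7], [0.4, -0.1], [-0.3, -1.6]]
lipL [ 0.5035 -0.0139  0.038 ]
lipR [ 0.4876 -0.1383  0.038 ]
tab [ 0.5677 -0.0895  0.0955]
```

```bash
cat > st.py <<'E'
import numpy as np
from scipy.spatial.transform import Rotation as Ro
from plant import monitor
def go(tx,ty,tz,yawz=None):
    "print tool-axes shift to target tcp (world), state"
    s=monitor.read_state();R=Ro.from_rotvec(s['orientation']).as_matrix()
    print("t",round(s['t'],2),"pos",s['tool_pos'].round(4),"F",s['force'].round(1),"open",round(s['opening'],4),"q",s['q'].round(2))
    print("R",R.round(3).tolist())
    d=np.array([tx,ty,tz])-s['tool_pos'];print("tool shift mm",(R.T@d*1000).round(1),"world",(d*1000).round(1))
    # desired: y down, z along chest +-y, x accordingly
    for sg in(1,-1):
        c,sn=np.cos(.022),np.sin(.022)
        z=sg*np.array([-sn,c,0]);y=np.array([0,0,-1.]);x=np.cross(y,z)
        print("turn to jaw",sg,Ro.from_matrix(R.T@np.c_[x,y,z]).as_rotvec().round(3))
E
python3 -c "
from st import go
go(.455,-.139,.2)"
```

```text
t 0.25 pos [0.1981 0.566  0.1861] F [-1.  -0.1 -0.5] open 0.0929 q [ 1.15  0.13  1.49  0.    1.52 -0.09]
R [[0.944, -0.0, 0.33], [-0.33, -0.001, 0.944], [-0.0, -1.0, -0.001]]
tool shift mm [ 475.4  -13.4 -580.5] world [ 256.9 -705.    13.9]
turn to jaw 1 [ 0.001 -0.359 -0.   ]
turn to jaw -1 [0.000e+00 2.783e+00 1.000e-03]
```

```bash
python3 -m inch '[[[30,0,0,0,-0.18,0],[30,0,0,0,-0.179,0],[40,0,-40,0,0,0],[40,0,-40,0,0,0],[40,0,-40,0,0,0],[40,0,-40,0,0,0],[20,0,-45,0,0,0],[0,0,-45,0,0,0]]]' 0 30; python3 -m inch '[[[0,0,-50,0,0,0],[0,0,-50,0,0,0],[0,0,-50,0,0,0],[0,0,-50,0,0,0],[0,0,-50,0,0,0],[0,0,-50,0,0,0],[0,0,-50,0,0,0],[0,0,0,0,0,0]]]'; python3 -c "
from st import go
go(.455,-.139,.1)"
```

```text
t: 1.25
tool_pos: [0.4429, 0.3039, 0.1864]
orientation: [-1.571, -0.016, 0.016]
force: [0.6, 0.3, -0.4]
opening: 0.0176
t: 2.25
tool_pos: [0.4493, -0.0471, 0.1867]
orientation: [-1.571, -0.014, 0.014]
force: [0.6, 0.6, -0.5]
opening: 0.0001
t 2.25 pos [ 0.4493 -0.0471  0.1867] F [ 0.6  0.6 -0.5] open 0.0001 q [-0.22 -0.28  1.88 -0.    1.54 -1.81]
R [[1.0, 0.0, -0.017], [0.017, -0.001, 1.0], [0.0, -1.0, -0.001]]
tool shift mm [  4.1  86.7 -92. ] world [  5.7 -91.9 -86.7]
turn to jaw 1 [ 0.001 -0.005  0.   ]
turn to jaw -1 [-0.000e+00  3.137e+00  1.000e-03]
```

```bash
python3 -m inch '[[[4,0,-46,0,-0.005,0],[0,0,-46,0,0,0],[0,45,0,0,0,0],[0,45,0,0,0,0],[0,0,0,0,0,0]]]'; python3 - <<'E'
from st import go
go(.455,-.1383,.039)
import cv2
from plant import optics
i=optics.read_camera("side")["image"];cv2.imwrite("pics/s1.png",cv2.resize(i[165:315,310:510],None,fx=4,fy=4,interpolation=cv2.INTER_CUBIC))
i=optics.read_camera("wrist")["image"];cv2.imwrite("pics/w1.png",i)
E
```

```text
t: 2.88
tool_pos: [0.4527, -0.1338, 0.0929]
orientation: [-1.567, -0.016, 0.027]
force: [0.2, 0.1, 0.3]
opening: 0.0005
t 2.88 pos [ 0.4527 -0.1338  0.0929] F [0.2 0.1 0.3] open 0.0005 q [-0.4  -0.15  1.94  0.    1.36 -1.99]
R [[1.0, -0.007, -0.028], [0.028, 0.003, 1.0], [-0.007, -1.0, 0.004]]
tool shift mm [ 2.5 53.9 -4.8] world [  2.3  -4.5 -53.9]
turn to jaw 1 [-0.004  0.006 -0.007]
turn to jaw -1 [-0.011 -3.136  0.006]
```

View pics/s1.png

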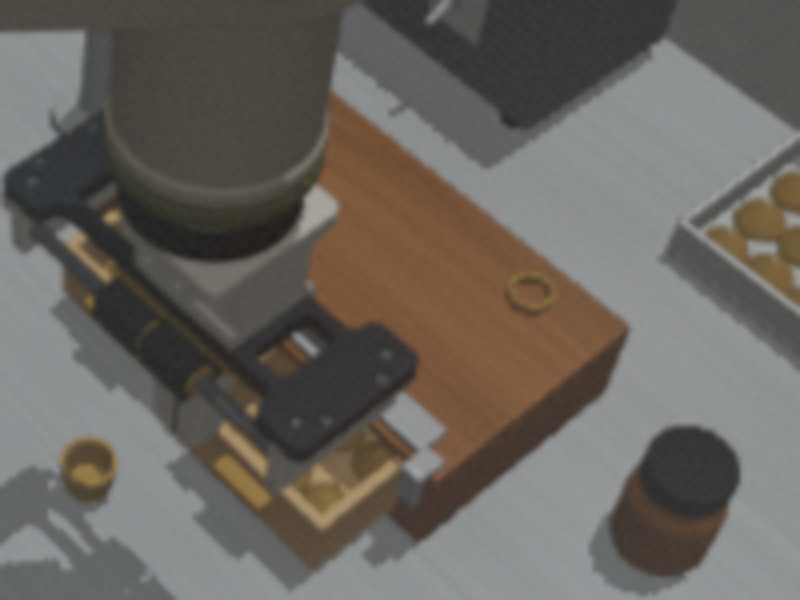

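View pics/w1.png

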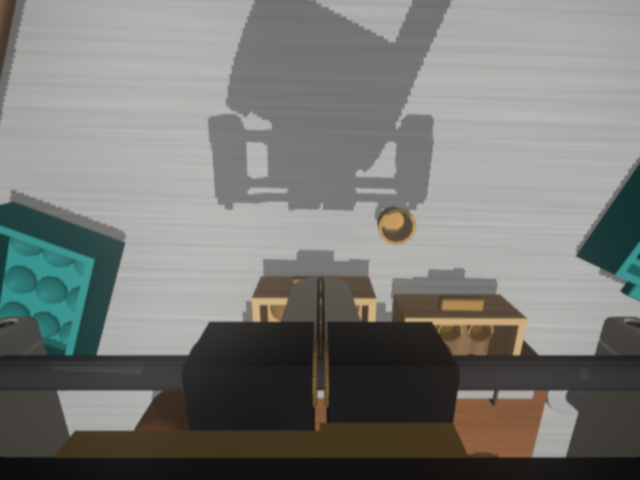

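```bash
python3 - <<'E'
from geo import *
from st import *
import cv2
s=monitor.read_state();R=Ro.from_rotvec(s['orientation']).as_matrix();tip=s['tool_pos']+R@[0,.008,0];print(s['tool_pos'].round(4))
for n in("side","wrist"):
    c=optics.read_camera(n);K=np.array([[c['fx'],0,c['cx']],[0,c['fy'],c['cy']],[0,0,1]])
    img=c['image'].copy()
    for p,col in((tip,(0,0,255)),(np.array([.4876,-.1383,.038]),(0,255,0)),(np.array([.5035,-.0139,.038]),(0,255,0)),(tip+[.0075,0,0],(255,0,0)),(tip-[.0075,0,0],(255,0,0))):
        u=cv2.projectPoints(p.reshape(1,3),c['rvec'],c['tvec'],K,None)[0].ravel();print(n,u.round(1))
        cv2.circle(img,tuple(int(v) for v in u.round()),1,col,-1)
    a=img[165:315,310:510] if n=="side" else img[200:350,200:400]
    cv2.imwrite(f"pics/m_{n}.png",cv2.resize(a,None,fx=4,fy=4,interpolation=cv2.INTER_CUBIC))
E
```

```text
[ 0.4562 -0.1354  0.0977]
side [357.8 280.5]
side [369.1 286.5]
side [336.9 244.8]
side [360.7 278.4]
side [354.9 282.5]
wrist [320.3 261.7]
wrist [315.8 273.9]
wrist [461.2 295. ]
wrist [320.  272.2]
wrist [320.7 251. ]
```

View pics/m_side.png

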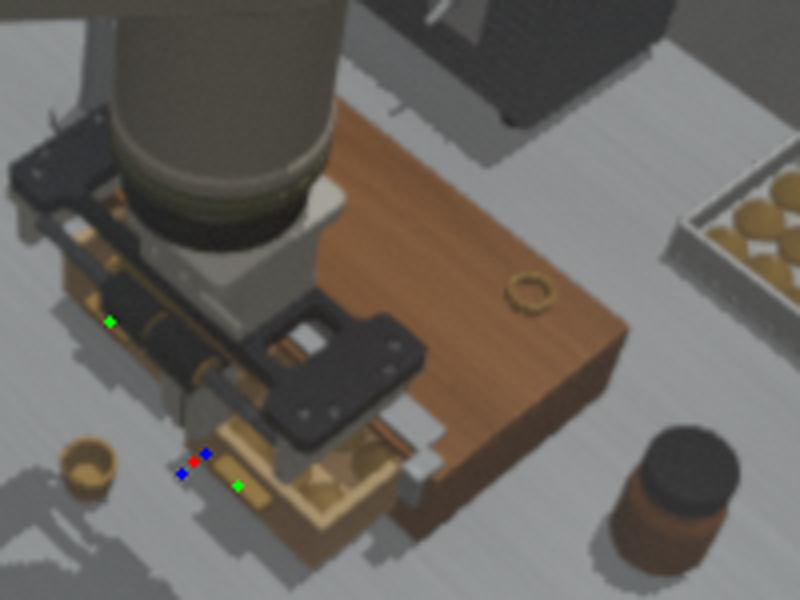

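View pics/m_wrist.png

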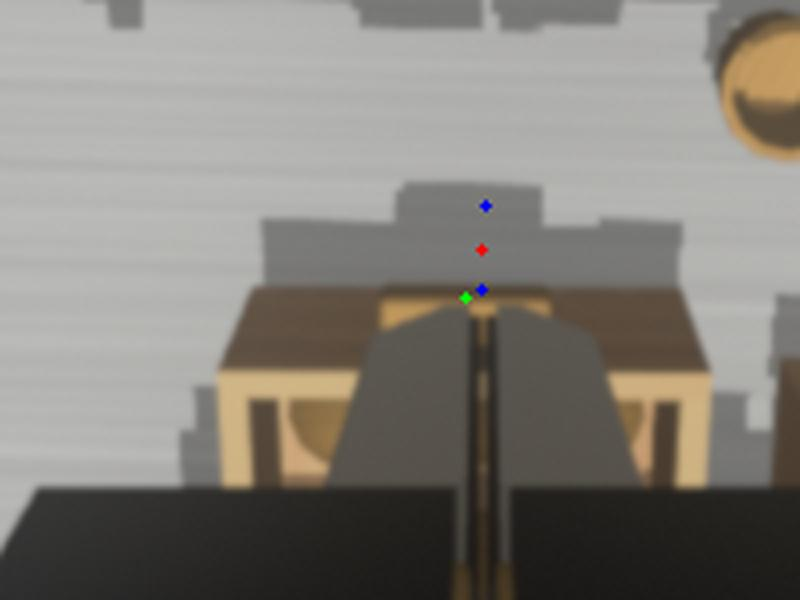

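```bash
python3 - <<'E'
from geo import *
from st import *
s=monitor.read_state();print(s['tool_pos'].round(4),s['t']);R=Ro.from_rotvec(s['orientation']).as_matrix()
o=[]
for n,(x,y) in(("side",(335,245)),("wrist",(270,220)),("scene",(265,180))):
    c=optics.read_camera(n);K=np.array([[c['fx'],0,c['cx']],[0,c['fy'],c['cy']],[0,0,1]])
    print(n,"cam pos",(-cv2.Rodrigues(c['rvec'])[0].T@c['tvec']).round(3))
    k=4 if n=='wrist' else 8; w=400//k
    img=cv2.resize(c['image'][y:y+w,x:x+w],None,fx=k,fy=k,interpolation=cv2.INTER_NEAREST)
    for dx in(-7.5,7.5):
        for dz in(-17.5,0,17.5):
            p=s['tool_pos']+R@(np.array([dx,8,dz])/1000)
            u=cv2.projectPoints(p.reshape(1,3),c['rvec'],c['tvec'],K,None)[0].ravel()
            cv2.circle(img,(int((u[0]-x+.5)*k),int((u[1]-y+.5)*k)),2,(0,0,255) if dx<0 else (255,0,0),-1)
    o.append(img)
cv2.imwrite("pics/m2.png",np.vstack([np.hstack(o[:2]),np.hstack([o[2],o[2]*0])])[:, :800] if 0 else cv2.resize(np.hstack(o),(800,267)) )
cv2.imwrite("pics/m3.png",np.hstack(o[:2])); cv2.imwrite("pics/m4.png",o[2])
E
```

```text
[ 0.4575 -0.1361  0.0992] 3.075
side cam pos [ 0.115 -0.474  0.864]
wrist cam pos [ 0.375 -0.138  0.296]
scene cam pos [0.954 0.67  1.179]
```

View pics/m3.png

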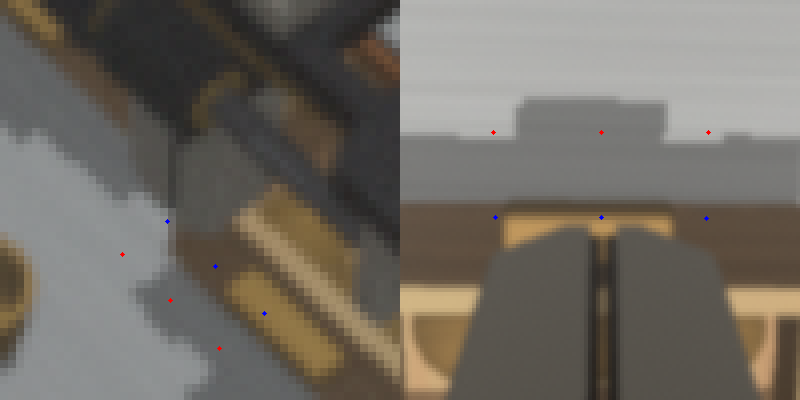

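View pics/m4.png

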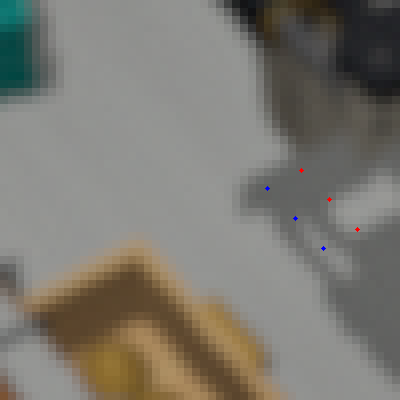

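```bash
python3 -m inch '[[[0,0,0,0,0,0],[0,0,0,0,0,0]]]'; python3 - <<'E'
from geo import *
from st import *
s=monitor.read_state();print(s['tool_pos'].round(4),s['t'],s['q'].round(3));R=Ro.from_rotvec(s['orientation']).as_matrix();print(R.round(3).tolist())
C={};
for n in("side","wrist","scene"):
    c=optics.read_camera(n);C[n]=c;cv2.imwrite(f"pics/x_{n}.png",c['image'])
def pr(n,p):
    c=C[n];K=np.array([[c['fx'],0,c['cx']],[0,c['fy'],c['cy']],[0,0,1]]);return cv2.projectPoints(np.array(p).reshape(1,3),c['rvec'],c['tvec'],K,None)[0].ravel()
side=C['side']['image'][205:305,310:410];w=C['wrist']['image'][200:300,270:370];sc=C['scene']['image'][170:270,260:360]
cv2.imwrite("pics/x.png",np.hstack([cv2.resize(i,(400,400),interpolation=cv2.INTER_CUBIC) for i in(side,w)]))
cv2.imwrite("pics/y.png",cv2.resize(C['scene']['image'][150:270,240:400],None,fx=5,fy=5,interpolation=cv2.INTER_CUBIC))
for d in(0,.01,.02,.03):
    p=s['tool_pos']+R@[-.0075,.008-d,0];print(d,[pr(n,p).round(1).tolist() for n in C])
E
```

```text
t: 3.48
tool_pos: [0.456, -0.1361, 0.097]
orientation: [-1.571, -0.022, 0.021]
force: [-0.4, 0.7, 0.7]
opening: 0.0004
[ 0.456  -0.1361  0.097 ] 3.475 [-0.398 -0.15   1.933 -0.     1.358 -1.996]
[[1.0, 0.001, -0.027], [0.027, -0.0, 1.0], [0.001, -1.0, -0.0]]
0 [[355.1, 283.1], [319.5, 253.2], [306.1, 204.8]]
0.01 [[355.3, 280.4], [319.4, 258.7], [306.1, 202.5]]
0.02 [[355.6, 277.7], [319.4, 264.7], [306.0, 200.2]]
0.03 [[355.8, 274.9], [319.4, 271.3], [305.9, 197.8]]
```

View pics/x.png

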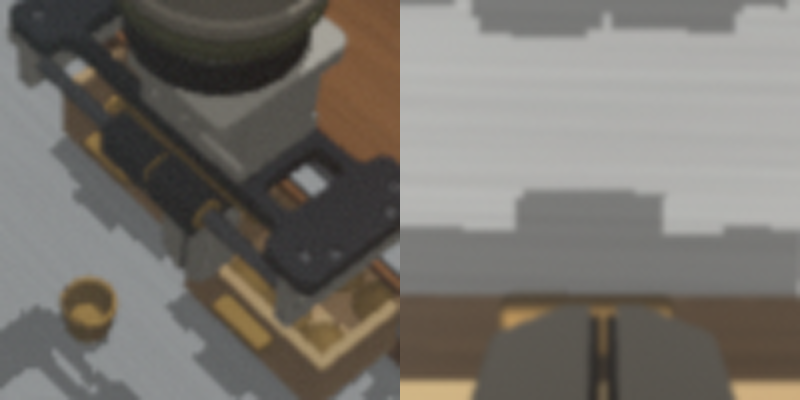

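View pics/y.png

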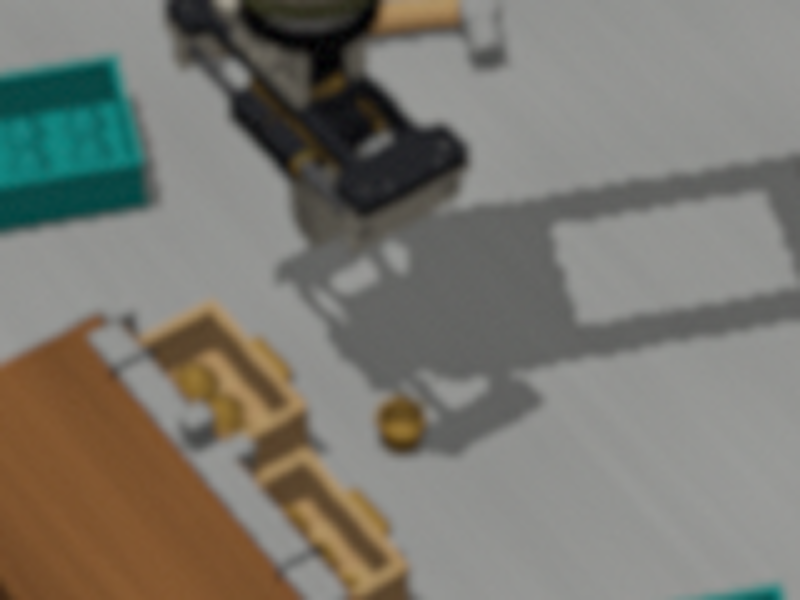

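All three cameras show the fingertips about 30 mm higher than the TCP plus tip_extent predicts: side (357,271), wrist (320,277), scene (304,198). I'll come down in front of the lip, still clear of it, and check again.

```bash
python3 -m inch '[[[-6,25,-2,0,0.005,0],[0,25,0,0,0,0],[0,8,0,0,0,0],[0,0,0,0,0,0],[0,0,0,0,0,0]]]'; cat > look.py <<'E'
from geo import *
from st import *
import sys
tag=sys.argv[1]
s=monitor.read_state();print(s['tool_pos'].round(4),s['t'],s['force'].round(1));R=Ro.from_rotvec(s['orientation']).as_matrix()
C={}
for n in("side","wrist","scene"): C[n]=optics.read_camera(n)
def pr(n,p):
    c=C[n];K=np.array([[c['fx'],0,c['cx']],[0,c['fy'],c['cy']],[0,0,1]]);return cv2.projectPoints(np.array(p,float).reshape(1,3),c['rvec'],c['tvec'],K,None)[0].ravel()
if __name__=="__main__":
    box={"side":(310,205),"wrist":(270,220),"scene":(260,170)}
    o=[]
    for n,(x,y) in box.items():
        im=cv2.resize(C[n]['image'][y:y+100,x:x+100],(400,400),interpolation=cv2.INTER_CUBIC);o.append(im)
    cv2.imwrite(f"pics/{tag}.png",np.hstack(o[:2]));cv2.imwrite(f"pics/{tag}s.png",o[2])
    for d in(0,.02,.03,.04):
        p=s['tool_pos']+R@[-.0075,.008-d,0];print(d,[((pr(n,p)-box[n])*4).round(0).tolist() for n in C])
E
python3 look.py a
```

```text
t: 4.25
tool_pos: [0.4506, -0.1385, 0.0397]
orientation: [-1.571, -0.019, 0.016]
force: [0.1, -0.2, 0.7]
opening: 0.0003
[ 0.4506 -0.1385  0.0397] 4.25 [ 0.1 -0.2  0.7]
0 [[171.0, 380.0], [198.0, 131.0], [190.0, 185.0]]
0.02 [[172.0, 360.0], [198.0, 177.0], [190.0, 167.0]]
0.03 [[173.0, 350.0], [198.0, 203.0], [190.0, 158.0]]
0.04 [[174.0, 340.0], [198.0, 232.0], [189.0, 149.0]]
```

View pics/a.png

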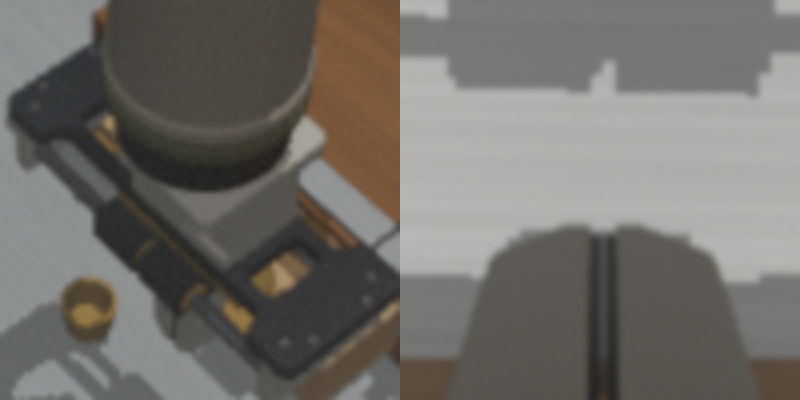

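View pics/as.png

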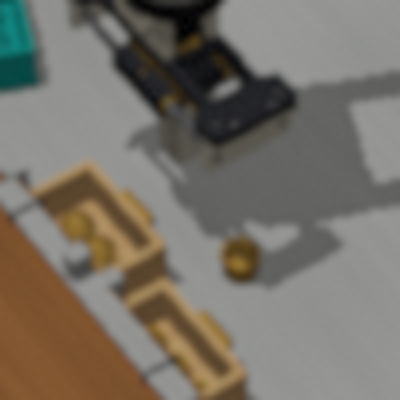

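```bash
cat > q.py <<'E'
import sys; sys.argv=['x','b']
from look import *
for dz in(-94,94):
  for dx in(-37.5,37.5):
    for h in(76,90,110,130): print(dz,dx,h,((pr('side',s['tool_pos']+R@(np.array([dx,-h,dz])/1000))-(310,205))*4).round(0), ((pr('scene',s['tool_pos']+R@(np.array([dx,-h,dz])/1000))-(260,170))*4).round(0))
cv2.imwrite("pics/b.png",cv2.resize(C['side']['image'][180:320,300:450],None,fx=5,fy=5,interpolation=cv2.INTER_CUBIC))
E
python3 q.py
```

```text
[ 0.4506 -0.1385  0.0396] 4.4 [0.2 0.7 0.3]
-94 -37.5 76 [268. 467.] [150.  15.]
-94 -37.5 90 [271. 453.] [149.   1.]
-94 -37.5 110 [275. 431.] [148. -18.]
-94 -37.5 130 [278. 409.] [147. -38.]
-94 37.5 76 [387. 372.] [64. 58.]
-94 37.5 90 [391. 357.] [63. 44.]
-94 37.5 110 [397. 334.] [61. 25.]
-94 37.5 130 [403. 310.] [59.  5.]
94 -37.5 76 [  4. 202.] [301. 173.]
94 -37.5 90 [  3. 186.] [301. 159.]
94 -37.5 110 [  2. 162.] [302. 140.]
94 -37.5 130 [  0. 137.] [303. 121.]
94 37.5 76 [119. 124.] [213. 221.]
94 37.5 90 [120. 107.] [213. 208.]
94 37.5 110 [120.  82.] [212. 190.]
94 37.5 130 [121.  57.] [212. 170.]
```

View pics/b.png

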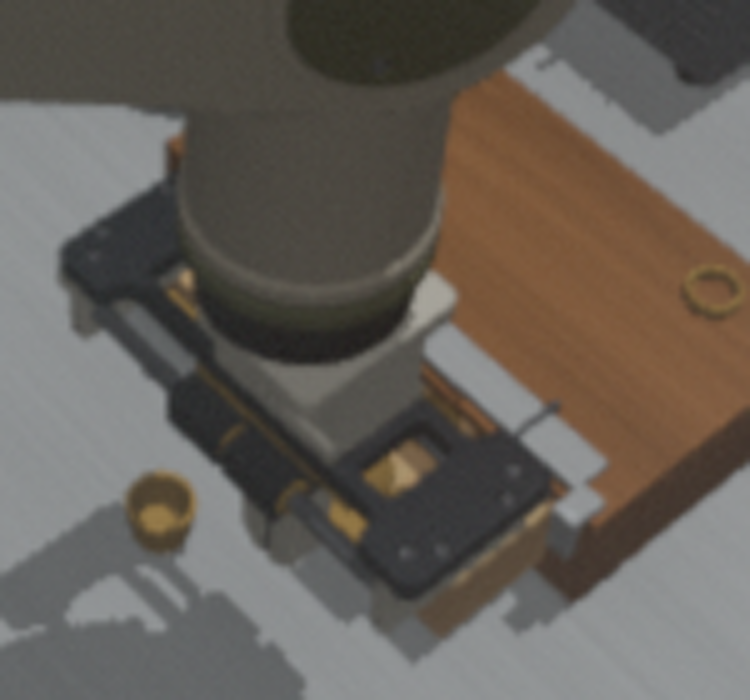

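```bash
python3 -m inch '[[[0,10,0,0,0,0],[0,10,0,0,0,0],[0,4,0,0,0,0],[0,0,0,0,0,0],[0,0,0,0,0,0]]]';python3 look.py c
```

```text
t: 5.18
tool_pos: [0.4499, -0.1383, 0.0148]
orientation: [-1.571, -0.018, 0.017]
force: [-0.6, -1.1, -0.3]
opening: 0.0001
[ 0.4499 -0.1383  0.0148] 5.175 [-0.6 -1.1 -0.3]
0 [[168.0, 404.0], [198.0, 130.0], [192.0, 205.0]]
0.02 [[169.0, 385.0], [198.0, 176.0], [191.0, 189.0]]
0.03 [[170.0, 375.0], [198.0, 203.0], [191.0, 180.0]]
0.04 [[171.0, 365.0], [198.0, 232.0], [191.0, 171.0]]
```

View pics/c.png

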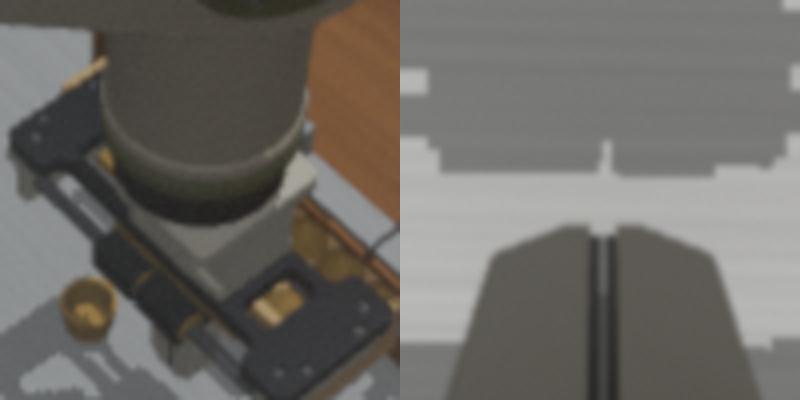

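The views disagree about fingertip height, so I'll settle it by lowering in small steps and watching the force for contact with the bench.

```bash
for i in 1 ; do python3 -m inch '[[[0,3,0,0,0,0],[0,0,0,0,0,0]]]'; python3 -m inch '[[[0,3,0,0,0,0],[0,0,0,0,0,0]]]'; done
```

```text
t: 5.58
tool_pos: [0.4496, -0.1381, 0.0114]
orientation: [-1.571, -0.017, 0.018]
force: [0.0, 0.6, 0.3]
opening: 0.0003
t: 5.82
tool_pos: [0.4496, -0.1381, 0.0083]
orientation: [-1.57, -0.017, 0.018]
force: [0.0, -0.4, 0.1]
opening: 0.0005
```

```bash
python3 -m inch '[[[0,1.5,0,0,0,0],[0,0,0,0,0,0]]]'; python3 -m inch '[[[0,1.5,0,0,0,0],[0,0,0,0,0,0]]]';python3 look.py d
```

```text
t: 6.08
tool_pos: [0.4497, -0.1382, 0.007]
orientation: [-1.571, -0.017, 0.018]
force: [-0.9, 0.6, 0.5]
opening: 0.0003
t: 6.32
tool_pos: [0.4497, -0.1382, 0.0055]
orientation: [-1.571, -0.017, 0.018]
force: [0.1, -0.8, -0.7]
opening: 0.0006
[ 0.4497 -0.1382  0.0055] 6.325 [ 0.1 -0.8 -0.7]
0 [[167.0, 412.0], [198.0, 131.0], [192.0, 213.0]]
0.02 [[168.0, 394.0], [198.0, 177.0], [192.0, 196.0]]
0.03 [[169.0, 384.0], [198.0, 204.0], [192.0, 188.0]]
0.04 [[170.0, 375.0], [198.0, 233.0], [192.0, 179.0]]
```

View pics/d.png

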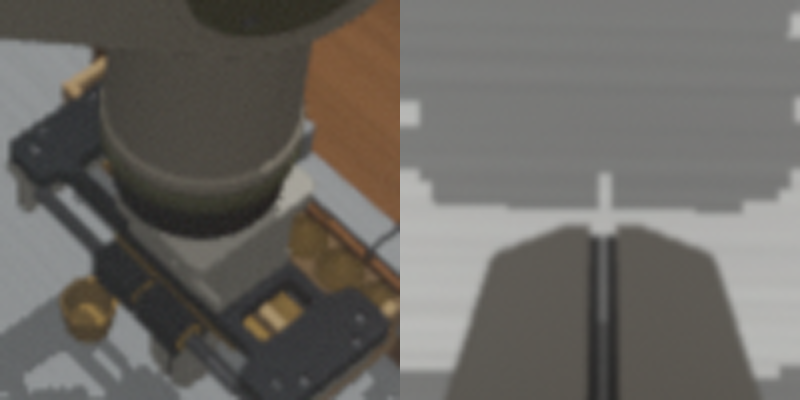

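```bash
python3 -m inch '[[[0,2,0,0,0,0],[0,0,0,0,0,0]]]'; python3 -m inch '[[[0,2,0,0,0,0],[0,0,0,0,0,0]]]'; python3 -m inch '[[[0,2,0,0,0,0],[0,0,0,0,0,0]]]'
```

```text
t: 6.72
tool_pos: [0.4496, -0.1381, 0.0034]
orientation: [-1.571, -0.017, 0.018]
force: [-0.0, 0.4, 0.4]
opening: 0.0003
t: 6.98
tool_pos: [0.4496, -0.1381, 0.0014]
orientation: [-1.571, -0.017, 0.018]
force: [0.2, -0.4, 0.3]
opening: 0.0005
t: 7.22
tool_pos: [0.4497, -0.1381, -0.0006]
orientation: [-1.571, -0.017, 0.018]
force: [-0.0, -0.1, 0.4]
opening: 0.0002
```

```bash
python3 -m inch '[[[0,2,0,0,0,0],[0,0,0,0,0,0]]]'; python3 -m inch '[[[0,2,0,0,0,0],[0,0,0,0,0,0]]]';python3 look.py e
```

```text
t: 7.48
tool_pos: [0.4496, -0.1381, -0.0026]
orientation: [-1.571, -0.017, 0.018]
force: [0.3, -0.0, 0.5]
opening: 0.0001
t: 7.72
tool_pos: [0.4496, -0.1381, -0.0046]
orientation: [-1.571, -0.017, 0.018]
force: [-0.0, -0.0, 0.0]
opening: 0.0004
[ 0.4496 -0.1381 -0.0046] 7.725 [-0. -0.  0.]
0 [[166.0, 421.0], [198.0, 131.0], [193.0, 221.0]]
0.02 [[167.0, 403.0], [198.0, 177.0], [192.0, 205.0]]
0.03 [[168.0, 394.0], [198.0, 203.0], [192.0, 196.0]]
0.04 [[169.0, 384.0], [198.0, 232.0], [192.0, 188.0]]
```

View pics/e.png

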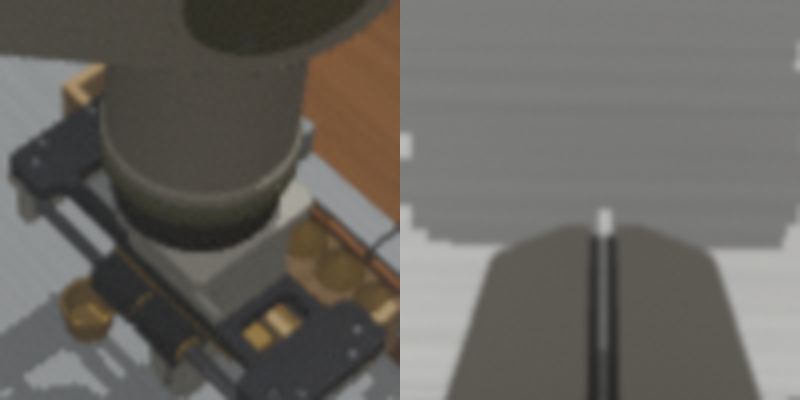

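No contact even at TCP z = -5 mm, where the nominal tip would be 12 mm below the bench. The cameras are right: the tips stand about 28 mm above the TCP. I'll raise 3 mm so the tips are around 27 mm and push the right lip.

```bash
python3 -m inch '[[[8,-3,0,0,0,0],[8,0,0,0,0,0],[8,0,0,0,0,0],[8,0,0,0,0,0],[8,0,0,0,0,0],[0,0,0,0,0,0]]]';python3 look.py f
```

```text
t: 8.62
tool_pos: [0.4905, -0.1373, -0.0014]
orientation: [-1.571, -0.018, 0.017]
force: [1.1, 0.3, -0.4]
opening: 0.0006
[ 0.4905 -0.1373 -0.0014] 8.625 [ 1.1  0.3 -0.4]
0 [[223.0, 375.0], [198.0, 133.0], [148.0, 243.0]]
0.02 [[225.0, 356.0], [198.0, 180.0], [147.0, 227.0]]
0.03 [[227.0, 347.0], [197.0, 206.0], [147.0, 218.0]]
0.04 [[228.0, 337.0], [197.0, 235.0], [146.0, 210.0]]
```

View pics/f.png

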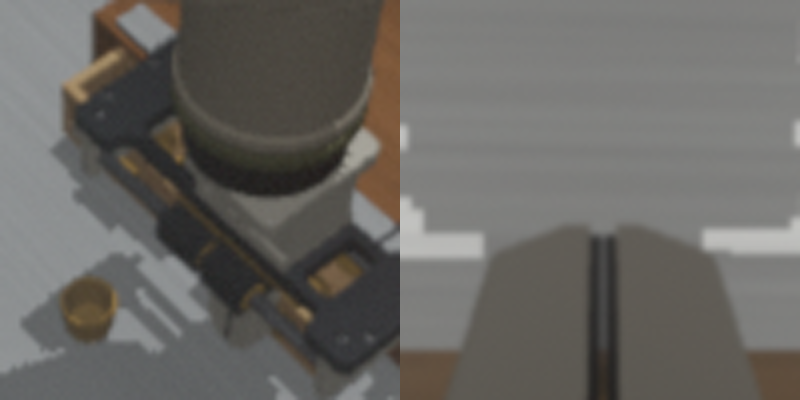

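View pics/fs.png

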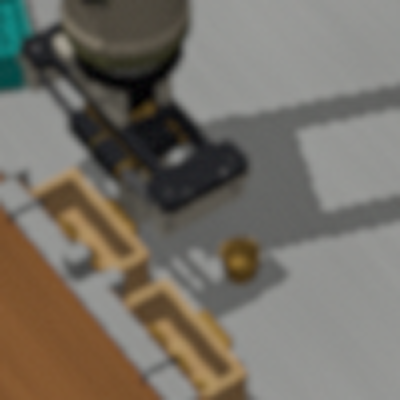

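The scene view shows the right drawer's front corner moved from (165,240) to (148,258) in the crop, so the lip is engaged and sliding. I'll continue.

```bash
python3 -m inch '[[[7,0,0,0,0,0],[7,0,0,0,0,0],[7,0,0,0,0,0],[7,0,0,0,0,0],[7,0,0,0,0,0],[2,0,0,0,0,0],[0,0,0,0,0,0]]]'; python3 -m inch '[[[2,0,0,0,0,0],[1,0,0,0,0,0],[0,0,0,0,0,0]]]'; python3 look.py g
```

```text
t: 9.65
tool_pos: [0.5272, -0.1365, -0.0012]
orientation: [-1.571, -0.018, 0.017]
force: [0.2, 0.1, 0.0]
opening: 0.0
t: 10.02
tool_pos: [0.5298, -0.1365, -0.0013]
orientation: [-1.571, -0.017, 0.017]
force: [-2.6, 0.0, 2.7]
opening: 0.0007
[ 0.5298 -0.1365 -0.0013] 10.025 [-2.6  0.   2.7]
0 [[276.0, 334.0], [198.0, 132.0], [105.0, 267.0]]
0.02 [[279.0, 315.0], [198.0, 178.0], [104.0, 251.0]]
0.03 [[281.0, 305.0], [198.0, 204.0], [103.0, 242.0]]
0.04 [[282.0, 295.0], [198.0, 233.0], [102.0, 234.0]]
```

View pics/g.png

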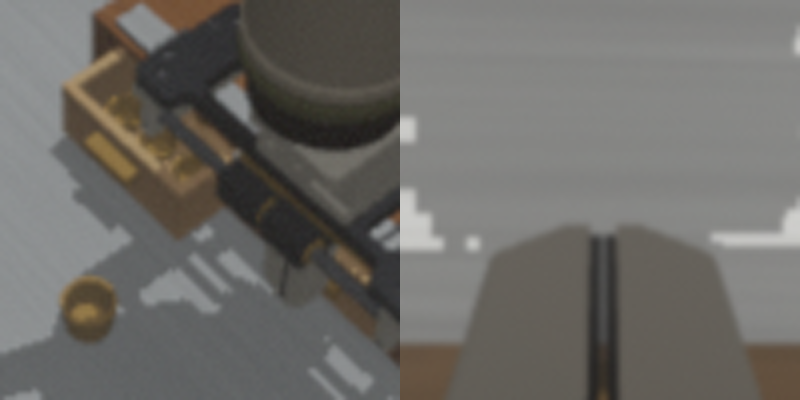

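View pics/gs.png

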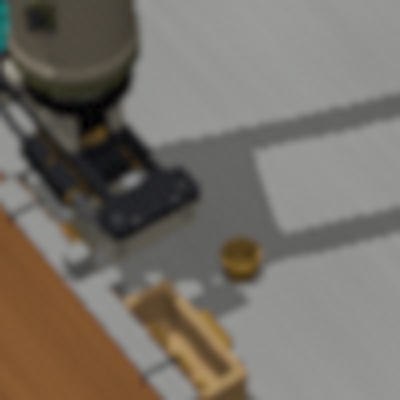

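```bash
python3 -m inch '[[[2,0,0,0,0,0],[0,0,0,0,0,0]]]'; python3 -m inch '[[[2,0,0,0,0,0],[0,0,0,0,0,0]]]'
```

```text
t: 10.42
tool_pos: [0.5321, -0.1364, -0.0014]
orientation: [-1.571, -0.018, 0.017]
force: [-0.6, 0.1, 1.0]
opening: 0.0001
t: 10.68
tool_pos: [0.5339, -0.1364, -0.0014]
orientation: [-1.571, -0.018, 0.017]
force: [-1.2, -0.7, 0.8]
opening: 0.0006
```

```bash
python3 -m inch '[[[2,0,0,0,0,0],[0,0,0,0,0,0]]]'; python3 -m inch '[[[1,0,0,0,0,0],[0,0,0,0,0,0]]]'; python3 -m inch '[[[1,0,0,0,0,0],[0,0,0,0,0,0]]]'
```

```text
t: 10.92
tool_pos: [0.5339, -0.1363, -0.0015]
orientation: [-1.57, -0.014, 0.021]
force: [-12.4, -0.5, 10.0]
opening: 0.0003
t: 11.18
tool_pos: [0.5338, -0.1363, -0.0015]
orientation: [-1.57, -0.013, 0.022]
force: [-17.4, 0.1, 13.2]
opening: 0.0001
t: 11.42
tool_pos: [0.5338, -0.1363, -0.0017]
orientation: [-1.57, -0.011, 0.024]
force: [-21.5, -0.0, 17.4]
opening: 0.0008
```

Hard stop at x = 0.534 (0.535 predicted), so the right drawer is home. I'll back off, raise, and go over to the left drawer.

```bash
python3 -m inch '[[[-10,0,0,0,0,0],[-25,0,0,0,0,0],[-30,-20,0,0,0,0],[0,-30,30,0,0,0],[0,0,45,0,0,0],[0,0,45,0,0,0],[0,0,4,0,0,0],[0,0,0,0,0,0]]]'; python3 look.py h; python3 -c "
from st import go
go(.4735,-.0145,-.001)"
```

```text
t: 12.42
tool_pos: [0.4704, -0.0138, 0.0488]
orientation: [-1.571, -0.019, 0.018]
force: [0.4, -0.3, -0.1]
opening: 0.0005
[ 0.4704 -0.0138  0.0488] 12.425 [ 0.4 -0.3 -0.1]
0 [[50.0, 194.0], [201.0, 132.0], [264.0, 300.0]]
0.02 [[49.0, 173.0], [201.0, 178.0], [264.0, 283.0]]
0.03 [[49.0, 162.0], [201.0, 204.0], [264.0, 274.0]]
0.04 [[49.0, 151.0], [201.0, 234.0], [265.0, 266.0]]
t 12.57 pos [ 0.4702 -0.0147  0.0486] F [-0.  -0.6  0.5] open 0.0008 q [-0.14 -0.11  1.99 -0.    1.26 -1.73]
R [[1.0, 0.0, -0.021], [0.021, -0.0, 1.0], [0.0, -1.0, -0.0]]
tool shift mm [ 3.3 49.6  0.2] world [  3.3   0.2 -49.6]
turn to jaw 1 [ 0.    -0.001  0.   ]
turn to jaw -1 [-0.     3.141  0.   ]
```

View pics/h.png

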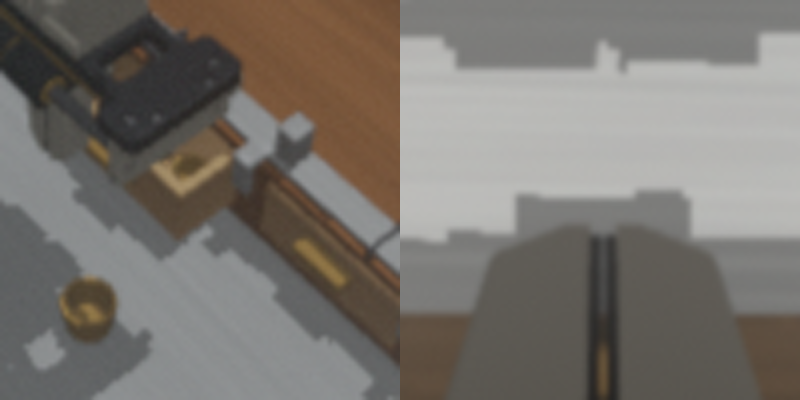

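View pics/hs.png

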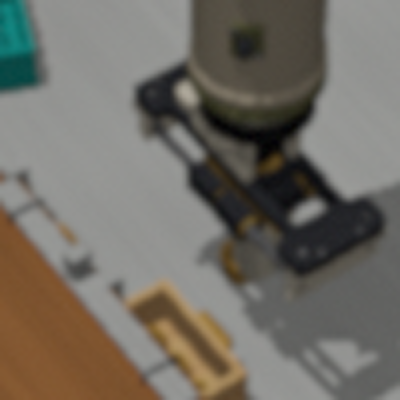

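The right drawer is now flush, with its pull at (320,262) in the side crop. Next I'll lower and push the left one.

```bash
python3 -m inch '[[[0,25,0,0,0,0],[0,25,0,0,0,0],[0,0,0,0,0,0],[8,0,0,0,0,0],[8,0,0,0,0,0],[8,0,0,0,0,0],[8,0,0,0,0,0],[0,0,0,0,0,0]]]'; python3 -m inch '[[[6,0,0,0,0,0],[6,0,0,0,0,0],[6,0,0,0,0,0],[4,0,0,0,0,0],[2,0,0,0,0,0],[0,0,0,0,0,0]]]'; python3 look.py i
```

```text
t: 13.58
tool_pos: [0.503, -0.013, -0.0012]
orientation: [-1.571, -0.018, 0.017]
force: [0.5, 0.3, 0.2]
opening: 0.0005
t: 14.32
tool_pos: [0.5264, -0.0125, -0.0013]
orientation: [-1.571, -0.018, 0.017]
force: [0.0, 0.1, 0.4]
opening: 0.0007
[ 0.5264 -0.0125 -0.0013] 14.325 [0.  0.1 0.4]
0 [[126.0, 193.0], [198.0, 131.0], [200.0, 378.0]]
0.02 [[127.0, 173.0], [198.0, 177.0], [200.0, 362.0]]
0.03 [[127.0, 162.0], [198.0, 204.0], [200.0, 354.0]]
0.04 [[127.0, 152.0], [198.0, 233.0], [200.0, 346.0]]
```

View pics/is.png

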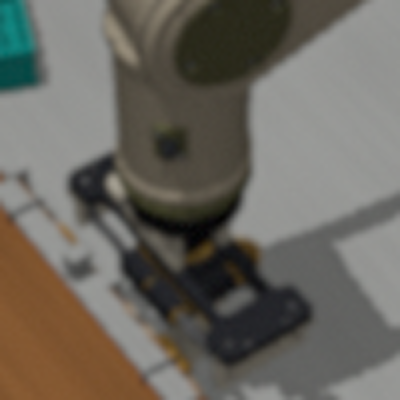

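```bash
python3 -m inch '[[[2,0,0,0,0,0],[0,0,0,0,0,0]]]'; python3 -m inch '[[[2,0,0,0,0,0],[0,0,0,0,0,0]]]'; python3 -m inch '[[[1,0,0,0,0,0],[0,0,0,0,0,0]]]'
```

```text
t: 14.72
tool_pos: [0.528, -0.0125, -0.0013]
orientation: [-1.571, -0.017, 0.018]
force: [-2.1, 0.9, 1.6]
opening: 0.0001
t: 14.98
tool_pos: [0.5302, -0.0124, -0.0014]
orientation: [-1.571, -0.018, 0.017]
force: [-1.5, 0.2, 1.1]
opening: 0.0003
t: 15.22
tool_pos: [0.5311, -0.0124, -0.0014]
orientation: [-1.571, -0.017, 0.017]
force: [-1.5, -0.2, 1.7]
opening: 0.0002
```

```bash
python3 -m inch '[[[1,0,0,0,0,0],[0,0,0,0,0,0]]]'; python3 -m inch '[[[1,0,0,0,0,0],[0,0,0,0,0,0]]]'
```

```text
t: 15.48
tool_pos: [0.5311, -0.0123, -0.0014]
orientation: [-1.571, -0.016, 0.019]
force: [-7.1, -0.3, 4.3]
opening: 0.0009
t: 15.72
tool_pos: [0.5311, -0.0123, -0.0016]
orientation: [-1.571, -0.014, 0.021]
force: [-11.4, -0.7, 9.7]
opening: 0.0007
```

Both drawers are at their stops. Now I'll back off, raise, and stand to the right of the tab, still above it.

```bash
python3 -m inch '[[[-10,0,0,0,0,0],[-25,0,0,0,0,0],[0,-45,0,0,0,0],[0,-50,-30,0,0,0],[0,0,-45,0,0,0],[0,0,-46,0,0,0],[0,0,0,0,0,0]]]'; python3 look.py j; python3 -c "
from st import go
go(.5673,-.1344,.093)"; python3 -c "
import cv2
from plant import optics
i=optics.read_camera('side')['image'];cv2.imwrite('pics/k.png',cv2.resize(i[165:315,310:510],None,fx=4,fy=4,interpolation=cv2.INTER_CUBIC))"
```

```text
t: 16.6
tool_pos: [0.501, -0.1368, 0.0941]
orientation: [-1.572, -0.016, 0.013]
force: [-0.0, -0.2, 0.1]
opening: 0.0003
[ 0.501  -0.1368  0.0941] 16.6 [-0.  -0.2  0.1]
0 [[250.0, 268.0], [188.0, 133.0], [132.0, 168.0]]
0.02 [[252.0, 246.0], [186.0, 180.0], [131.0, 150.0]]
0.03 [[254.0, 234.0], [186.0, 206.0], [130.0, 140.0]]
0.04 [[255.0, 223.0], [185.0, 235.0], [130.0, 131.0]]
t 16.75 pos [ 0.5006 -0.1334  0.0934] F [-0.6  0.1 -0.1] open 0.0003 q [-0.36 -0.03  1.82  0.    1.34 -1.95]
R [[1.0, 0.0, -0.022], [0.022, 0.001, 1.0], [0.0, -1.0, 0.001]]
tool shift mm [66.6  0.4 -2.5] world [66.7 -1.  -0.4]
turn to jaw 1 [-0.001  0.     0.   ]
turn to jaw -1 [ 0.000e+00 -3.142e+00  1.000e-03]
```

View pics/k.png

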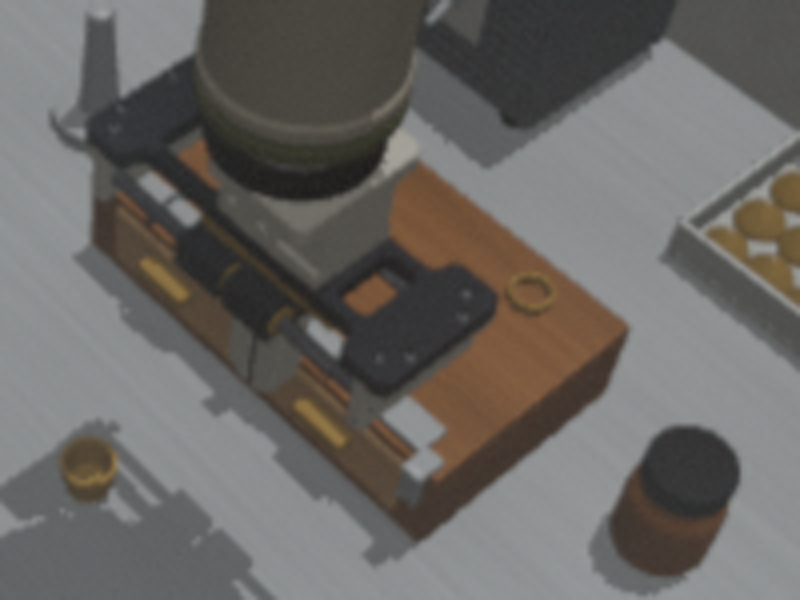

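View pics/js.png

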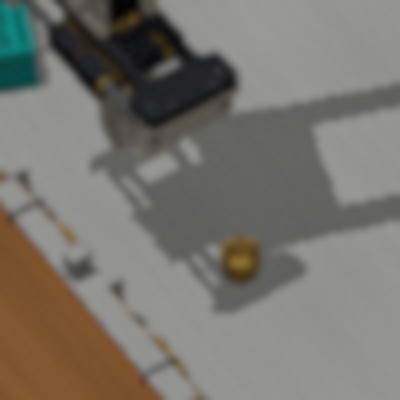

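Both drawers are flush, with pulls at (165,280) and (320,420). Forward next, then down beside the tab.

```bash
python3 -m inch '[[[22,0,-1,0,0,0],[22,0,-1,0,0,0],[22,0,-1,0,0,0],[0,14,0,0,0,0],[0,0,0,0,0,0],[0,0,0,0,0,0]]]'; cat > v.py <<'E'
import cv2,sys
from plant import optics
for n,(x,y) in(("side",(310,165)),("scene",(210,170))):
    i=optics.read_camera(n)['image'];cv2.imwrite(f'pics/{sys.argv[1]}_{n}.png',cv2.resize(i[y:y+150,x:x+200],None,fx=4,fy=4,interpolation=cv2.INTER_CUBIC))
i=optics.read_camera("wrist")['image'];cv2.imwrite(f'pics/{sys.argv[1]}_wrist.png',i)
E
python3 v.py l; python3 -c "
from st import go
go(.5673,-.1344,.052)"
```

```text
t: 17.55
tool_pos: [0.5657, -0.1351, 0.0791]
orientation: [-1.57, -0.017, 0.019]
force: [0.2, -0.8, -0.4]
opening: 0.0003
t 17.7 pos [ 0.5667 -0.1356  0.0801] F [0.8 0.2 0.7] open 0.0007 q [-0.32  0.16  1.66 -0.    1.33 -1.92]
R [[1.0, 0.001, -0.022], [0.022, -0.0, 1.0], [0.001, -1.0, -0.0]]
tool shift mm [ 0.6 28.1  1.2] world [  0.6   1.2 -28.1]
turn to jaw 1 [0.    0.    0.001]
turn to jaw -1 [ 1.000e-03 -3.142e+00 -0.000e+00]
```

View pics/l_side.png

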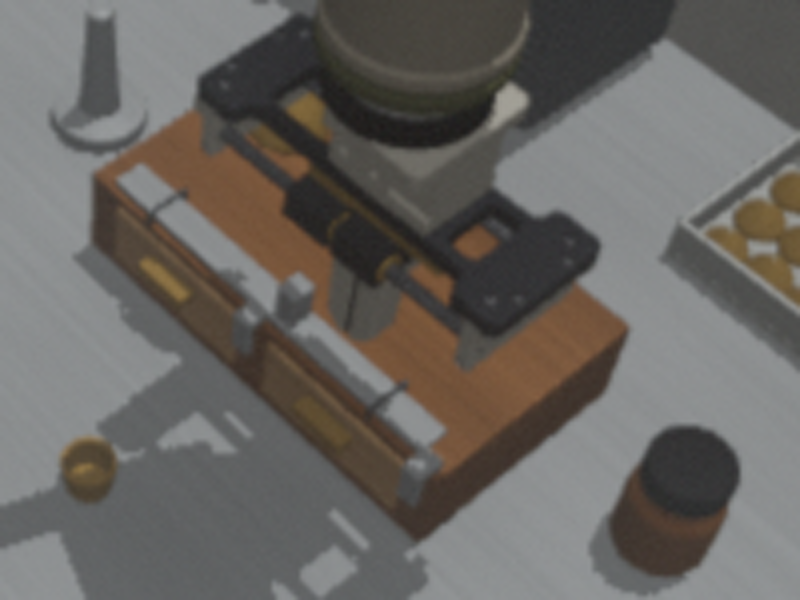

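View pics/l_wrist.png

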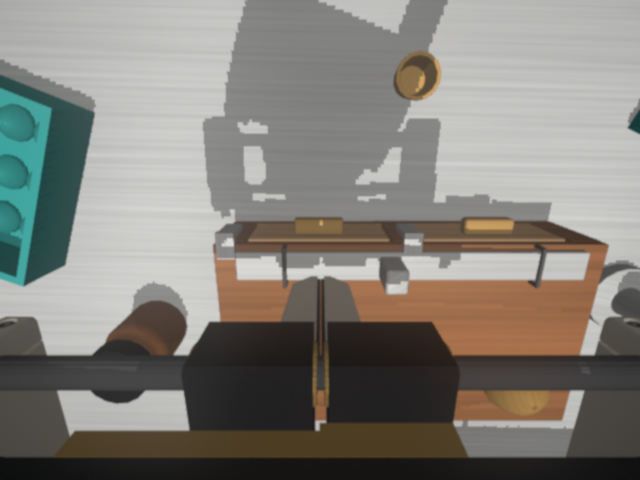

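View pics/l_scene.png

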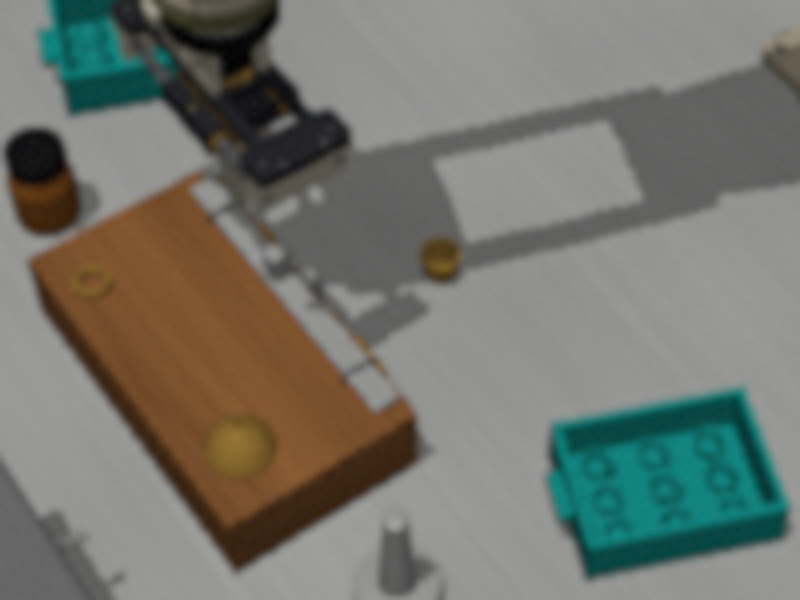

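```bash
python3 -m inch '[[[-3,12,0,0,0,0],[0,14,0,0,0,0],[0,0,0,0,0,0],[0,0,0,0,0,0]]]';python3 v.py m;  python3 -c "
from st import go
go(.5643,-.1344,.052)"
```

```text
t: 18.2
tool_pos: [0.5636, -0.1356, 0.0534]
orientation: [-1.571, -0.017, 0.018]
force: [-0.7, 0.5, 0.6]
opening: 0.0007
t 18.35 pos [ 0.5642 -0.1358  0.0541] F [0.4 1.2 0.1] open 0.0006 q [-0.32  0.18  1.68 -0.    1.28 -1.92]
R [[1.0, 0.001, -0.022], [0.022, -0.0, 1.0], [0.001, -1.0, -0.0]]
tool shift mm [0.1 2.1 1.4] world [ 0.1  1.4 -2.1]
turn to jaw 1 [0.    0.    0.001]
turn to jaw -1 [ 1.000e-03 -3.141e+00 -0.000e+00]
```

View pics/m_side.png

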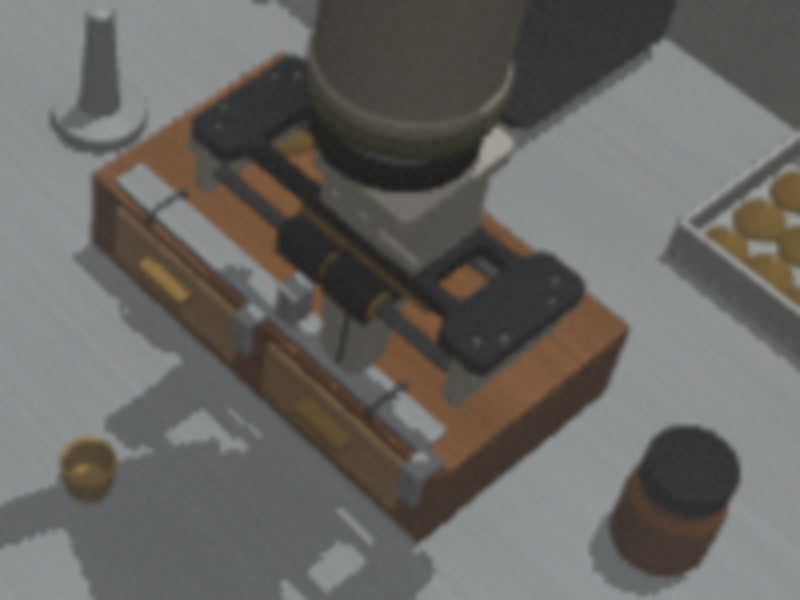

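View pics/m_wrist.png

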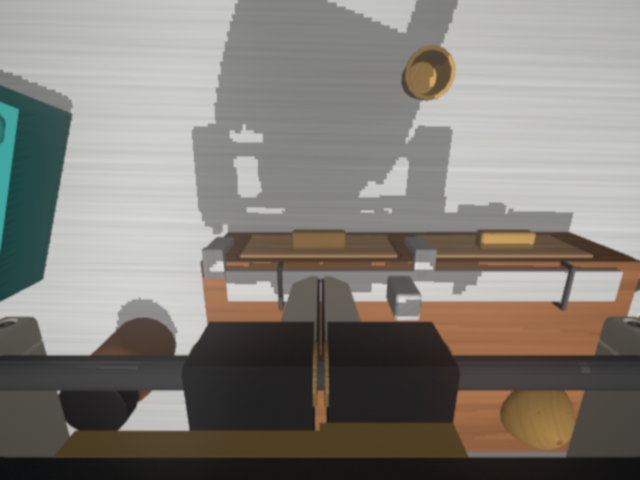

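The fingers are beside the tab at its height: tip at (320,278), tab at (404,298) in the wrist view. I'll lower 3 mm more and push towards chest +y.

```bash
python3 -m inch '[[[0,3,0,0,0,0],[0,0,8,0,0,0],[0,0,8,0,0,0],[0,0,6,0,0,0],[0,0,6,0,0,0],[0,0,0,0,0,0]]]'; python3 -m inch '[[[0,0,5,0,0,0],[0,0,5,0,0,0],[0,0,4,0,0,0],[0,0,0,0,0,0]]]'; python3 v.py n
```

```text
t: 19.1
tool_pos: [0.5632, -0.1071, 0.0507]
orientation: [-1.571, -0.018, 0.018]
force: [-0.1, -0.0, 1.0]
opening: 0.0008
t: 19.6
tool_pos: [0.5629, -0.0931, 0.0507]
orientation: [-1.57, -0.018, 0.018]
force: [0.8, 0.3, -0.6]
opening: 0.0004
```

View pics/n_side.png

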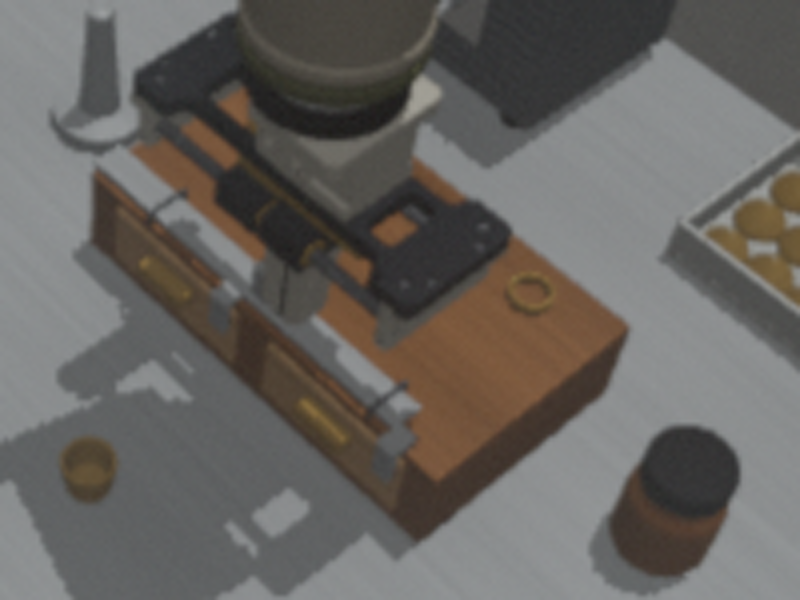

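View pics/n_wrist.png

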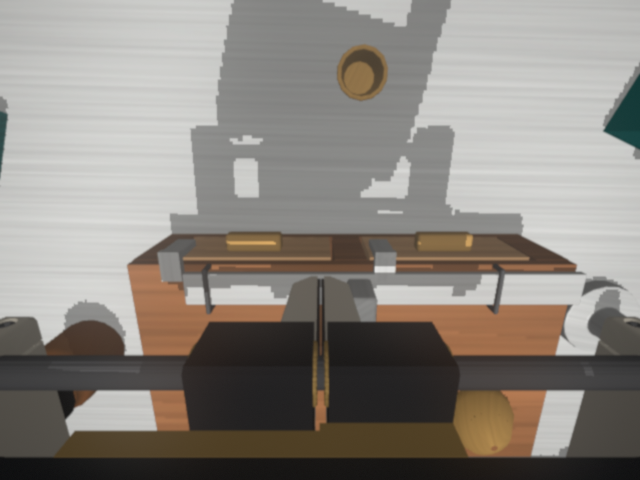

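The bar is sliding, and its tongues have moved in front of the drawers. I'll go on to the stop in small steps.

```bash
python3 -m inch '[[[0,0,4,0,0,0],[0,0,2,0,0,0],[0,0,0,0,0,0]]]'; python3 -m inch '[[[0,0,2,0,0,0],[0,0,0,0,0,0]]]'; python3 -m inch '[[[0,0,2,0,0,0],[0,0,0,0,0,0]]]'
```

```text
t: 20.12
tool_pos: [0.5627, -0.0875, 0.0506]
orientation: [-1.571, -0.018, 0.018]
force: [-0.2, -0.7, -0.8]
opening: 0.0005
t: 20.38
tool_pos: [0.5626, -0.0855, 0.0506]
orientation: [-1.571, -0.017, 0.018]
force: [-0.8, -1.4, -0.4]
opening: 0.0003
t: 20.62
tool_pos: [0.5626, -0.0835, 0.0506]
orientation: [-1.571, -0.017, 0.018]
force: [-0.8, -1.6, -0.7]
opening: 0.0009
```

```bash
python3 -m inch '[[[0,0,2,0,0,0],[0,0,0,0,0,0]]]'; python3 -m inch '[[[0,0,1,0,0,0],[0,0,0,0,0,0]]]'
```

```text
t: 20.88
tool_pos: [0.5625, -0.0815, 0.0506]
orientation: [-1.571, -0.017, 0.018]
force: [0.1, -1.0, -0.4]
opening: 0.0003
t: 21.12
tool_pos: [0.5625, -0.0814, 0.0506]
orientation: [-1.572, -0.017, 0.017]
force: [-0.6, -5.8, -1.1]
opening: 0.0
```

```bash
python3 -m inch '[[[0,0,1.5,0,0,0],[0,0,0,0,0,0]]]'; python3 -m inch '[[[0,0,1,0,0,0],[0,0,0,0,0,0]]]'
```

```text
t: 21.38
tool_pos: [0.5625, -0.0814, 0.0507]
orientation: [-1.574, -0.017, 0.017]
force: [0.3, -11.8, -1.9]
opening: 0.0002
t: 21.62
tool_pos: [0.5625, -0.0814, 0.0507]
orientation: [-1.575, -0.017, 0.016]
force: [-0.8, -15.0, -2.8]
opening: 0.0005
```

Hard stop at y = -0.081 (-0.084 predicted). I'll withdraw and look.

```bash
python3 -m inch '[[[0,0,-10,0,0,0],[0,0,-15,0,0,0],[0,-30,0,0,0,0],[0,-45,0,0,0,0],[-30,-40,0,0,0,0],[-45,0,0,0,0,0],[-40,0,0,0,0,0],[0,0,0,0,0,0]]]'; python3 -m inch '[[[0,0,45,0,0,0],[0,0,50,0,0,0],[0,0,50,0,0,0],[0,0,50,0,0,0],[0,0,50,0,0,0],[0,0,30,0,0,0],[0,0,0,0,0,0],[0,0,0,0,0,0]]]'; python3 v.py o
```

```text
t: 22.62
tool_pos: [0.4464, -0.1059, 0.1657]
orientation: [-1.571, -0.017, 0.017]
force: [-1.2, -0.7, 0.6]
opening: 0.0007
t: 23.62
tool_pos: [0.4425, 0.1689, 0.1656]
orientation: [-1.571, -0.018, 0.018]
force: [0.6, 0.2, -0.7]
opening: 0.0002
```

View pics/o_side.png

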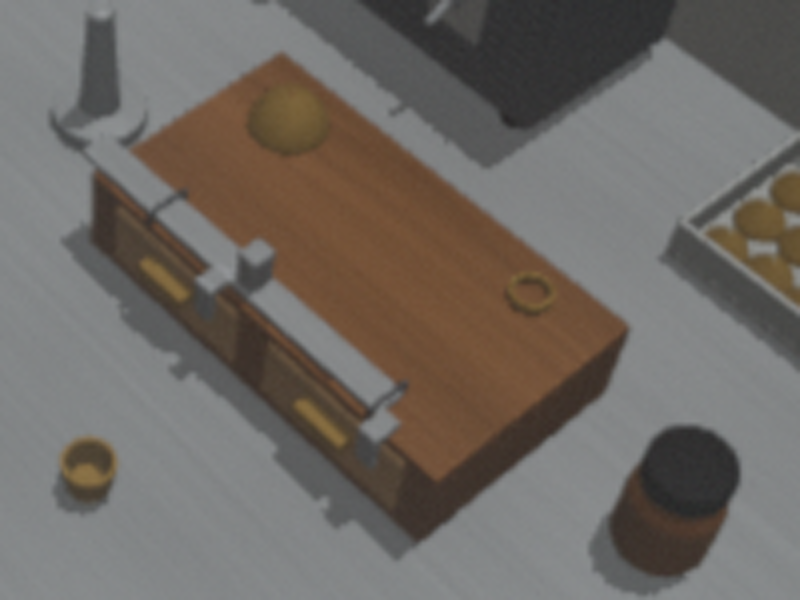

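View pics/o_scene.png

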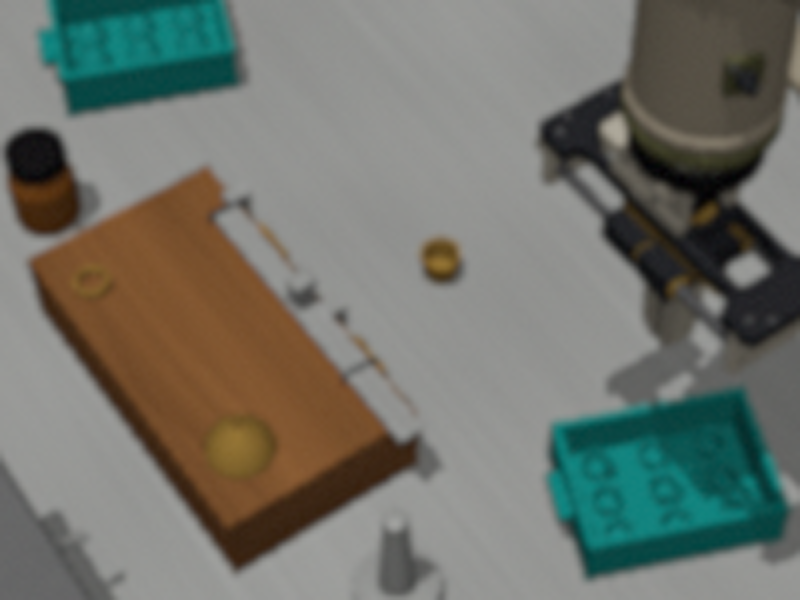

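Both drawers look flush and the tongues stand in front of them. The tab top is at (257,250) and the bystanders haven't moved. One quick numeric check of the tab, then I'll hand in.

```bash
python3 - <<'E'
from geo import *;from p0 import *
s,r,w,proj=fit(P)
for y in(.005,.011,.015):print(y,((proj(w(s,'c',(-.061,y,.0955)),'side')-(310,165))*4).round(0))
from plant import robot,monitor
print(monitor.read_state()['force'].round(1)); robot.close_job()
E
```

```text
0.005 [269. 260.]
0.011 [261. 253.]
0.015 [256. 249.]
[0.6 0.4 0.1]
the job is handed in; nothing more can be done
```

The chest is closed up and the job is handed in at about 24 s of the 51 s allowed; no verdict was reported. With the closed fingertips I pushed the right drawer home, then the left, then the lock bar fully to the chest's left.

**Drawers:** each met a firm stop within 2 mm of where I predicted. The push built to 21 N on the right drawer and 11 N on the left. Both look flush in the last picture.

**Lock bar:** it met a 15 N stop. The tab top is at about (257,250) in the side crop; fully locked should put it at (256,249), so it is within about 1 mm. Both tongues stand in front of the drawers.

**Surroundings:** the things standing on and around the chest look unmoved. I did not check the hammer or the soldering block in the final pictures. The hand is clear at 0.17 m height, with no contact force.

**One disagreement:** all three cameras showed the fingertips about 36 mm higher than the reported tool position and tip length imply. I lowered the fingers carefully to a height where the reported figures put the tips about 12 mm below the bench, and felt no contact. I then trusted the cameras for all heights.

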